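# Back the ratchet turntable off by one notch

### The job

The soldering turntable with the circuit board on it has been advanced one notch too far. With a fingertip push the pawl's ball outward, away from the wheel, so that the pawl tips up out of the teeth and stays up; then push one of the wheel's upright pins to turn the wheel back by exactly one notch (anticlockwise seen from above); then push the ball back towards the wheel so that the pawl drops fully into the next gap. Only push, gently, with the fingers, never pinch or lift anything, leave the things around it where they are, and finish clear of everything.

Things in the scene. Friction and masses are not known exactly. Their poses are not given: they have to be found in the camera images.
- base: grey stand of the turntable, fixed to the bench: round foot 200 mm across and 12 mm thick, with a 110 mm wide tongue along its own -y to 155 mm from the centre, which carries the pawl's bracket. Origin on the wheel's upright axis at bench height; its -y points from the wheel's axis to the pawl, its z up.
- wheel (a joint): turn of the wheel about the stand's upright axis, rad; 0 = as built, pawl in the middle of a gap; grows ANTICLOCKWISE seen from above, which is backward. One notch is 36 degrees (0.628 rad). A lowered pawl blocks backward turning, with about 0.09 rad play either side of the middle of a gap. The wheel is stiff (about 0.15 N m) and stays where it is left.
- wheel_face (a point): centre of the wheel's flat upper face, 30 mm above the bench. Dark steel wheel 176 mm across; ten saw teeth, 12 mm high, stand on its rim 72 to 88 mm from the axis. A circuit board (48x68 mm, top 51 mm above the bench) is clamped flat on its middle and turns with it.
- pawl (a joint): tilt of the steel pawl on its level hinge, rad: 0 = down in the teeth, grows as the nose lifts, stop at 0.9 = fully up. The ball weighs it so that it topples: pushed past about 0.44 rad it falls open and stays up; pushed back below that it falls shut by itself. Takes under 1 N at the ball.
- pawl_hinge (a point): middle of the pawl's hinge, 118 mm from the wheel's axis, 48 mm above the bench, between two upright cheeks of the bracket (outer faces 34 mm apart, 106 to 142 mm from the wheel's axis, top 72 mm above the bench).
- pawl_ball (a point): centre of the pawl's steel ball, 28 mm across, on a 55 mm long stem (8 mm thick) from the hinge. Pawl down: the ball leans towards the wheel, 99 mm from the wheel's axis and 100 mm above the bench; pawl up: it leans outward, 146 mm from the axis and 95 mm above the bench.
- pawl_nose (a point): lower end of the pawl's nose (10 mm wide along the rim, 12 mm radially), 80 mm from the wheel's axis when down; then 3 mm above the wheel's upper face, in a gap about 24 mm wide between two teeth.
- pin1 (a point): top centre of an upright steel push pin on the wheel, 10 mm thick (18 mm over its flat foot ring, 3 mm high), 40 mm tall above the wheel's face (top 70 mm above the bench), 58 mm from the wheel's axis; this one starts opposite the pawl.
- pin2 (a point): the like, starts 60 degrees anticlockwise of the pawl
- pin3 (a point): the like, starts 60 degrees clockwise of the pawl
- flux_tin: flat round tin, 47 mm across, 20 mm high, origin under its centre; bystander beside the pawl end of the stand
- cutters: yellow side cutters lying flat, 53x120x11 mm, origin under the middle; bystander
- screwdriver_blue: small blue screwdriver lying flat, 19x130x17 mm, origin under the middle; bystander
- tub_screws: white tub, 69 mm across, 48 mm high; origin under its centre; bystander
- screwdriver_red: red screwdriver lying flat, 27x166x25 mm; bystander
- wrench: small steel wrench lying flat, 34x132x10 mm; bystander
- solder_reel: part-used reel of solder, 59x90x38 mm; bystander

How it is judged (in metres and radians):
On the way, in this order (a step that is already met when the one before it is completed fails the run):
1. the pawl is up and stays up, the wheel not yet turned (value of joint pawl above 0.6 rad and value of joint wheel between -0.25 and 0.2 rad), for 0.2 s.
2. the wheel is turned back about a notch with the pawl up (value of joint pawl above 0.3 rad and value of joint wheel between 0.4 and 0.95 rad), for 0.2 s.
At the end, for the whole second after the job is handed in: The pawl is fully down (within 0.06 rad) in the gap one notch back: the wheel at rest between 0.47 and 0.76 rad anticlockwise of its zero (one notch is 0.628) (value of joint pawl below 0.06 rad and value of joint wheel between 0.47 and 0.76 rad and velocity of joint wheel between -0.05 and 0.05 rad/s); the robot touches nothing.
It fails at once if the wheel goes well past one notch backward (value of joint wheel above 1 rad).
It fails at once if the wheel is clicked forward (value of joint wheel below -0.4 rad).
It fails at once if the wheel is forced: more than 40 N on it (contact force between the fingers and wheel above 40 N).
It fails at once if the pawl is forced: more than 40 N on it (contact force between the fingers and pawl above 40 N).
It fails at once if a bystander is pushed away or lifted (20 mm) (distance of any of flux_tin, cutters, screwdriver_blue, tub_screws, screwdriver_red, wrench, solder_reel from where it was at the start of the episode above 0.02 m).
It also fails if it takes over 48 s, if anything falls off the work surface, if the arm or the gripper's body presses on something with over 40 N, if the wrist force passes 120 N, or if a joint passes its speed limit or range.

### The arm

A 6-joint arm with a two-finger parallel gripper is mounted at the origin on a cart in front of the work surface, level with it; the furniture and walls round the work are solid. World frame = base frame: x ahead of the robot, y to its left, z up, the work surface at z = 0. Lengths are in m, angles in degrees, forces in N, time in s.
With the tool pointing down it reaches from about 0.3 to 0.875 m from the base axis. Payload 6.4 kg.
Tool frame: the origin (TCP) lies between the finger pads; the fingertips stand 11 mm ahead of it and the grasp point (between the pads) lies 8 mm behind it; z points along the fingers, y is the line along which they close (so a half turn about z gives the same grasp; the last joint's range is limited). The gripper opens to 85 mm and grips with 20 to 120 N. Pads are 22 mm wide; open, the fingers measure 114 mm over their backs; the gripper's body (76 mm by 85 mm) begins 54 mm behind the grasp point. The pads swing forward as they close: fully open they stand 13 mm farther back than shut.
Start: joints at [-86.362, 10.359, 92.074, -0, 77.567, -11.82], TCP at [0.153, -0.554, 0.22] pointing down, gripper open.
Joint ranges: [-171.53, 171.53], [-51.25, 118.39], [17.06, 147.69], [-65.23, 245.23], [0, 150.52], [-178.68, 178.68]. Speed limits (degrees/s): [147.25, 147.25, 172.46, 180, 180, 180].

### API

Orientations are given as a 3x3 rotation matrix whose columns are the frame's x, y, z axes.
In Python, from plant import env gives the robot as it stands.
- The arm moves only by the tool step_arm, never from a script. Its arguments are lists of equal length, an entry for each row: "travel": the shift along the tool's x, y, z as a fraction of full scale, a list of three; "dr": the turn, a rotation vector about the tool's x, y, z as a fraction of full scale, a list of three. In form: {"travel": [[x, y, z], ...], "dr": [[rx, ry, rz], ...]}. A call has exactly 8 rows; each row is the pose to reach, as a shift and turn from the pose commanded when the call began, along the tool's axes at that moment; what a row does not reach only later rows make up. Full scale, the value 1, is 0.2 m for a shift and 90 degrees for a turn. A row lasts 1/10 s, in which the tool goes at most 50 mm and 8.59 degrees, less where a joint would pass 70% of its speed; a pose out of reach is approached as far as the arm can. A call with a number of a shift or a turn outside -1 to 1 is refused whole. A call with a gripper value outside its range is refused whole. "gripper" is the gripper command: -1 is fully open, 1 is shut, values between are in proportion, set as the call begins (left out, the last holds). The fingers move at their own pace and stop on an object; the grip force is fixed at half the most. Time passes only in rows, so rows that repeat a pose let the fingers close, or fill a call up. It gives the time, the measured TCP pose, the force, the opening and the grip force at its end, in the units of the state.
- env.sense(): the state, without advancing time (a new reading comes with each control period).
- env.capture(name): name is "scene" or "top" or "wrist"; returns the picture (480x640x3 uint8, red, green, blue); there is no depth.
- env.camera_model(name): a dict with "mtx" (3x3 intrinsics, pixels), "k1" (the pictures are not rectified: a ray, as slopes to the right and down, at radius r is drawn at 1 + k1 r^2 times it, then the intrinsics apply), "R" (3x3) and "t" (3): a world point X has camera coordinates R X + t; the wrist camera has in their place "T_tool_cam" (4x4, takes a point from camera to tool coordinates, whose origin is the TCP and whose axes are the flange's). Camera axes: x right, y down, z forward; pixel columns grow to the right and rows downward; lengths in m; the calibration is good to about 2 mm. A picture is of the moment at which its call begins: read the wrist's pose just before it. camera_model takes no time and is no camera call.
- env.job_done(): hands the job in; it is judged then, once.
Trained networks look in the newest picture that a camera, given by its name, has taken for a name from the list of things; names that differ only in an ending like _2 or _b are one class to them, and where a whole thing is asked for, a point or a joint stands for the part that bears it (a point fixed in the world has none). Each returns a list of dicts, best first, with "p" (0 to 1); they miss things now and then, are a little off and sometimes report something else, mostly with a low value. They report only what shows in the picture. A call takes as long as a camera call.
- env.look_for(query, camera): "position" ([column, row] in pixels, amid what is visible of it).
- env.mark_of(query, camera): "position" ([column, row] in pixels: a listed point, or the origin of a listed thing).
The state is a dict: "t": time; "joints": joint angles; "joint_velocities": joint speeds; "tau": joint torques, N m; "tcp_pos": TCP position; "tool_rot": TCP orientation; "contact_force": force on the tool from outside, world axes, zero at the start; "ft_torque": the same for the moment, N m; "opening": opening from 0.0 (shut) to 1.0 (fully open); "grasp_force": force on a finger pad.
Only numpy, scipy, OpenCV 4.12 (cv2) and the standard library are available. Lean on these libraries where they do the work, as an engineer would, in place of code of your own. Each camera call takes 0.05 s, during which the arm holds its last target. There are 200 camera calls.

## Working session

There is one attempt and no reset: what is moved stays moved. The work goes in short steps, Python scripts to look and compute and a tool call to move; the robot and the scene stay as the last step left them, time stands still between calls to the robot, and variables do not carry over. Pictures are saved under pics/ and viewed, at most 10 in all, crops included, and the job is handed in when it is done.

Besides the shell and the picture viewer there is one more tool, called after ">>>" as name(argument=value, ...) on one line, values as JSON. step_arm: Moves the arm, as the interface text tells. Shift numbers are shares of 0.2 m and turn numbers shares of 90 degrees, none past 1 either way. Its arguments: {"type":"object","properties":{"travel":{"type":"array"},"dr":{"type":"array"},"gripper":{"type":"number"}},"required":["travel","dr"]}

```bash
mkdir -p pics
cat > h.py <<'E'
import numpy as np, cv2
from plant import env
def ray(cam,px):
    m=env.camera_model(cam); K=np.array(m['mtx']); k=m['k1']
    d=np.array([(px[0]-K[0,2])/K[0,0],(px[1]-K[1,2])/K[1,1]]); u=d.copy()
    for _ in range(30): u=d/(1+k*(u@u))
    c=np.array([u[0],u[1],1.])
    if 'R' in m:
        R=np.array(m['R']);t=np.array(m['t']); return -R.T@t, R.T@c
    s=env.sense();T=np.array(m['T_tool_cam']);A=np.array(s['tool_rot'])
    return A@T[:3,3]+np.array(s['tcp_pos']), A@T[:3,:3]@c
def atz(cam,px,z):
    o,d=ray(cam,px); return o+d*(z-o[2])/d[2]
def tri(pa,pb,a='scene',b='top'):
    o1,d1=ray(a,pa);o2,d2=ray(b,pb)
    s=np.linalg.lstsq(np.c_[d1,-d2],o2-o1,rcond=None)[0]
    p,q=o1+s[0]*d1,o2+s[1]*d2; return (p+q)/2,np.linalg.norm(p-q)
E
python3 - <<'E'
from h import *
np.set_printoptions(precision=4,suppress=True)
for c in ['scene','top']:
    cv2.imwrite(f'pics/{c}0.png',env.capture(c)[:,:,::-1])
for n,z in [('base',0),('wheel_face',.03),('pawl_hinge',.048),('pawl_ball',.1),('pawl_nose',.033),('pin1',.07),('pin2',.07),('pin3',.07),('flux_tin',0),('tub_screws',0),('solder_reel',0),('cutters',0),('screwdriver_red',0),('screwdriver_blue',0),('wrench',0)]:
    for c in ['scene','top']:
        r=env.mark_of(n,c)
        print(n,c,[(np.round(x['position']),round(x['p'],2),atz(c,x['position'],z)[:2]) for x in r[:3]])
s=env.sense();print(s['t'],s['tool_rot'],s['contact_force'])
E
```

```text
base scene [(array([317., 274.]), 0.8, array([ 0.5268, -0.0066]))]
base top [(array([302., 258.]), 0.79, array([ 0.5279, -0.0007]))]
wheel_face scene [(array([314., 269.]), 0.89, array([0.5228, 0.0065]))]
wheel_face top [(array([305., 259.]), 0.58, array([ 0.519 , -0.0073]))]
pawl_hinge scene [(array([342., 242.]), 0.7, array([ 0.5372, -0.1105])), (array([316., 268.]), 0.4, array([0.5073, 0.014 ]))]
pawl_hinge top [(array([349., 245.]), 0.82, array([ 0.5435, -0.1146]))]
pawl_ball scene [(array([335., 263.]), 0.57, array([ 0.4489, -0.0016])), (array([339., 229.]), 0.54, array([ 0.5412, -0.1005]))]
pawl_ball top [(array([342., 239.]), 0.48, array([ 0.5468, -0.097 ]))]
pawl_nose scene [(array([331., 250.]), 0.66, array([ 0.545 , -0.0763]))]
pawl_nose top [(array([333., 250.]), 0.74, array([ 0.5375, -0.0773])), (array([279., 254.]), 0.56, array([0.5349, 0.0526])), (array([436., 331.]), 0.49, array([ 0.3318, -0.3016]))]
pin1 scene [(array([295., 267.]), 0.88, array([0.5296, 0.0671])), (array([334., 260.]), 0.75, array([ 0.4829, -0.027 ])), (array([310., 246.]), 0.69, array([ 0.5661, -0.01
[... 1267 characters left out ...]
]
cutters scene [(array([252., 285.]), 0.51, array([0.6088, 0.1565]))]
cutters top [(array([240., 230.]), 0.71, array([0.6074, 0.1513]))]
screwdriver_red scene [(array([371., 267.]), 0.36, array([ 0.4475, -0.139 ]))]
screwdriver_red top [(array([452., 264.]), 0.73, array([ 0.4923, -0.3663])), (array([316., 270.]), 0.25, array([ 0.4976, -0.0327]))]
screwdriver_blue scene [(array([338., 230.]), 0.39, array([ 0.625 , -0.1775]))]
screwdriver_blue top [(array([287., 209.]), 0.7, array([0.6558, 0.0318]))]
wrench scene []
wrench top [(array([436., 328.]), 0.73, array([ 0.3395, -0.3091]))]
1.6 [[ 0.9638  0.2665  0.    ]
 [ 0.2665 -0.9638 -0.    ]
 [ 0.      0.     -1.    ]] [-0.589   0.5537 -0.3664]
```

```bash
python3 -c "
import cv2
a=cv2.imread('pics/scene0.png')[190:330,230:430];b=cv2.imread('pics/top0.png')[180:320,230:430]
cv2.imwrite('pics/c.png',cv2.vconcat([cv2.resize(x,None,fx=2.1,fy=2.1,interpolation=cv2.INTER_CUBIC) for x in (a,b)]))"
```

```text
(no output)
```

View pics/c.png

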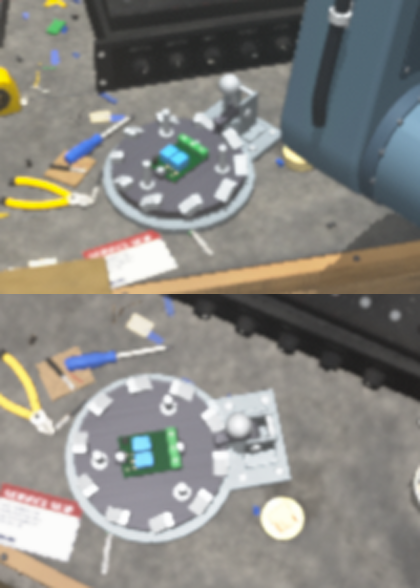

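View pics/scene0.png

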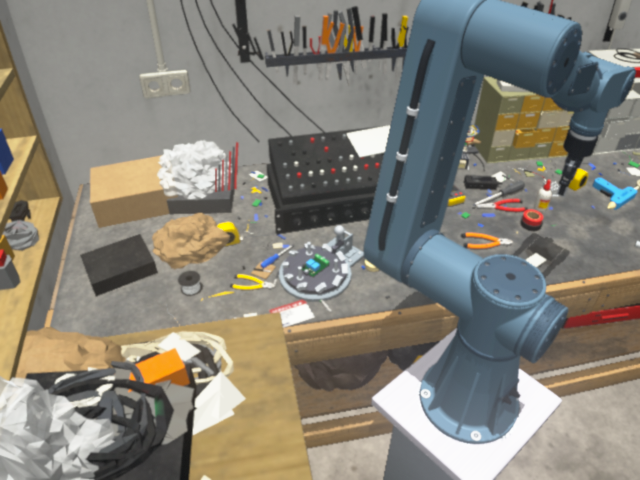

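Run:
```python
from h import *
np.set_printoptions(precision=4,suppress=True)
m=env.camera_model('wrist');print(m)
for n in ['cameraw']: pass
print(atz('top',(380,215),0.1), atz('top',(415,232),.1),atz('top',(345,205),.1))
R=np.array(env.sense()['tool_rot']);print(R.T@np.array([.33,.55,.05]))
```

```text
{'mtx': array([[355.2731,   0.    , 315.399 ],
       [  0.    , 355.2731, 239.804 ],
       [  0.    ,   0.    ,   1.    ]]), 'k1': -0.04327967836031236, 'T_tool_cam': array([[ 0.    , -0.9597, -0.281 ,  0.0695],
       [ 1.    ,  0.0002, -0.0005, -0.0003],
       [ 0.0005, -0.281 ,  0.9597, -0.1531],
       [ 0.    ,  0.    ,  0.    ,  1.    ]])}
[ 0.5983 -0.1871  0.1   ] [ 0.5535 -0.2633  0.1   ] [ 0.627  -0.1085  0.1   ]
[ 0.4646 -0.4422 -0.05  ]
```

View pics/top0.png

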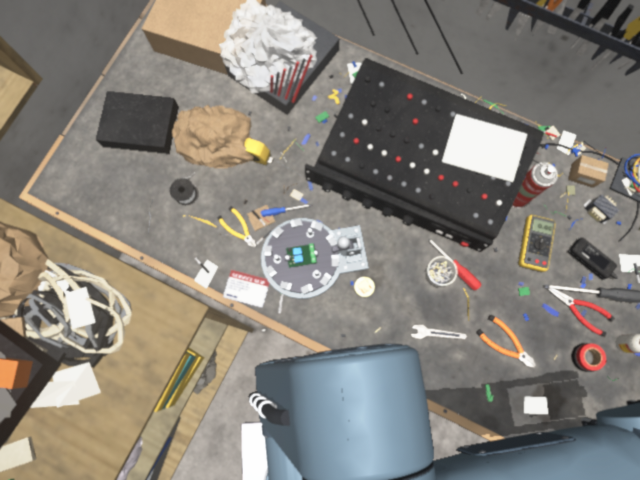

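>>> step_arm(travel=[[0.125,-0.085,-0.02],[0.25,-0.17,-0.04],[0.375,-0.25,-0.06],[0.5,-0.34,-0.08],[0.625,-0.42,-0.1],[0.75,-0.51,-0.12],[0.875,-0.59,-0.14],[1,-0.675,-0.15]], dr=[[0,0,-0.09],[0,0,-0.18],[0,0,-0.27],[0,0,-0.36],[0,0,-0.45],[0,0,-0.54],[0,0,-0.63],[0,0,-0.71]], gripper=1)

```text
t: 2.4
tcp_pos: [0.3108, -0.37, 0.2506]
tool_rot: [[0.179, 0.984, 0.0], [0.984, -0.179, -0.001], [-0.001, 0.001, -1.0]]
contact_force: [0.1, -0.6, -0.3]
opening: 0.003
grasp_force: 0.0
```

>>> step_arm(travel=[[0.1,0.055,0],[0.2,0.11,0],[0.3,0.165,0],[0.4,0.22,0],[0.5,0.28,0],[0.6,0.33,0],[0.7,0.39,0],[0.77,0.445,0]], dr=[[0,0,-0.03],[0,0,-0.06],[0,0,-0.09],[0,0,-0.12],[0,0,-0.15],[0,0,-0.18],[0,0,-0.19],[0,0,-0.192]])

```text
t: 3.2
tcp_pos: [0.4266, -0.2347, 0.2502]
tool_rot: [[-0.117, 0.993, 0.0], [0.993, 0.117, -0.0], [-0.0, 0.0, -1.0]]
contact_force: [0.4, -1.0, 0.3]
opening: 0.001
grasp_force: 0.0
```

>>> step_arm(travel=[[0.1,0.11,0],[0.2,0.22,0],[0.3,0.33,0],[0.4,0.44,0],[0.5,0.55,0],[0.6,0.65,0],[0.6,0.65,0],[0.6,0.65,0]], dr=[[0,0,0],[0,0,0],[0,0,0],[0,0,0],[0,0,0],[0,0,0],[0,0,0],[0,0,0]])

```text
t: 4.0
tcp_pos: [0.5412, -0.1013, 0.2499]
tool_rot: [[-0.117, 0.993, -0.001], [0.993, 0.117, -0.0], [-0.0, -0.001, -1.0]]
contact_force: [0.8, 0.3, -0.2]
opening: -0.003
grasp_force: 0.0
```

```bash
cat > w.py <<'E'
from h import *
import sys
np.set_printoptions(precision=4,suppress=True)
s=env.sense();print(s['t'],s['tcp_pos'],np.array(s['tool_rot'])[:,0],s['opening'])
cv2.imwrite(f'pics/{sys.argv[1]}.png',env.capture('wrist')[:,:,::-1])
for n,z in [('base',0),('wheel_face',.03),('pawl_hinge',.048),('pawl_ball',.1),('pawl_nose',.033),('pin1',.07)]:
    r=env.mark_of(n,'wrist')
    print(n,[(np.round(x['position']),round(x['p'],2),atz('wrist',x['position'],z)[:2]) for x in r[:3]])
E
python3 w.py w1
```

```text
4.0 [ 0.5412 -0.1013  0.2499] [-0.1172  0.9931 -0.0001] -0.002600107124255841
base [(array([316., 106.]), 0.86, array([ 0.5274, -0.0008])), (array([313., 218.]), 0.34, array([ 0.538 , -0.1231])), (array([369., 134.]), 0.18, array([ 0.5886, -0.0218]))]
wheel_face [(array([311., 102.]), 0.96, array([0.5229, 0.0007])), (array([313.,  26.]), 0.46, array([0.5166, 0.0684]))]
pawl_hinge [(array([313., 222.]), 0.9, array([ 0.5382, -0.1165]))]
pawl_ball [(array([313., 217.]), 0.95, array([ 0.5362, -0.0992]))]
pawl_nose [(array([312., 187.]), 0.96, array([ 0.5332, -0.0825]))]
pin1 [(array([257., 132.]), 0.93, array([ 0.478 , -0.0336])), (array([314.,  30.]), 0.89, array([0.5195, 0.0551])), (array([371., 132.]), 0.65, array([ 0.5799, -0.0218]))]
```

View pics/w1.png

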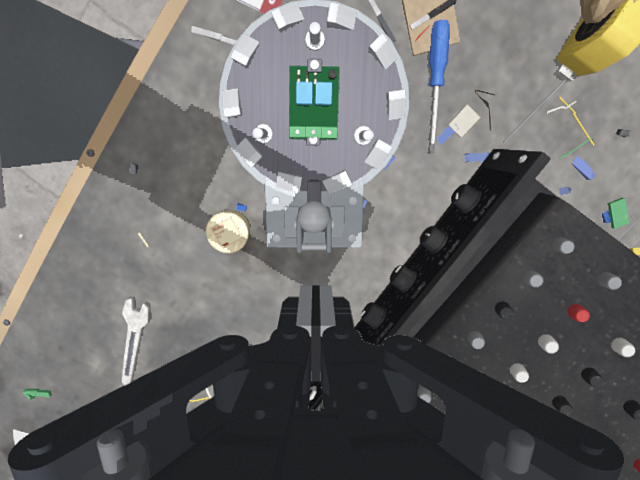

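>>> step_arm(travel=[[0.2,-0.02,0],[0.2,-0.02,0.12],[0.2,-0.02,0.27],[0.2,-0.02,0.42],[0.2,-0.02,0.57],[0.2,-0.02,0.7],[0.2,-0.02,0.755],[0.2,-0.02,0.755]], dr=[[0,0,0],[0,0,0],[0,0,0],[0,0,0],[0,0,0],[0,0,0],[0,0,0],[0,0,0]])

```text
t: 5.15
tcp_pos: [0.5314, -0.0623, 0.0977]
tool_rot: [[-0.115, 0.993, -0.003], [0.993, 0.115, 0.001], [0.001, -0.003, -1.0]]
contact_force: [-0.7, -0.5, 0.5]
opening: 0.0
grasp_force: 0.0
```

>>> step_arm(travel=[[-0.03,0,0],[-0.055,0,0],[-0.08,0,0],[-0.105,0,0],[-0.13,0,0],[-0.155,0,0],[-0.18,0,0],[-0.2,0,0]], dr=[[0,0,0],[0,0,0],[0,0,0],[0,0,0],[0,0,0],[0,0,0],[0,0,0],[0,0,0]])

```text
t: 5.95
tcp_pos: [0.5391, -0.1034, 0.1037]
tool_rot: [[-0.116, 0.993, 0.004], [0.993, 0.116, -0.002], [-0.003, 0.003, -1.0]]
contact_force: [-10.0, 2.3, 27.7]
opening: -0.003
grasp_force: 14.5
```

```bash
python3 w.py w2
```

```text
5.95 [ 0.5391 -0.1034  0.1037] [-0.1159  0.9933 -0.0026] -0.003198607133636064
base [(array([318.,  87.]), 0.59, array([ 0.5277, -0.0017]))]
wheel_face [(array([315.,  78.]), 0.57, array([ 0.5249, -0.0005]))]
pawl_hinge [(array([318., 276.]), 0.62, array([ 0.5409, -0.1177]))]
pawl_ball [(array([507.,  62.]), 0.71, array([0.6035, 0.0058]))]
pawl_nose [(array([319., 213.]), 0.86, array([ 0.5372, -0.0804]))]
pin1 [(array([215., 126.]), 0.85, array([ 0.4781, -0.0338])), (array([414., 130.]), 0.78, array([ 0.5782, -0.0239]))]
```

View pics/w2.png

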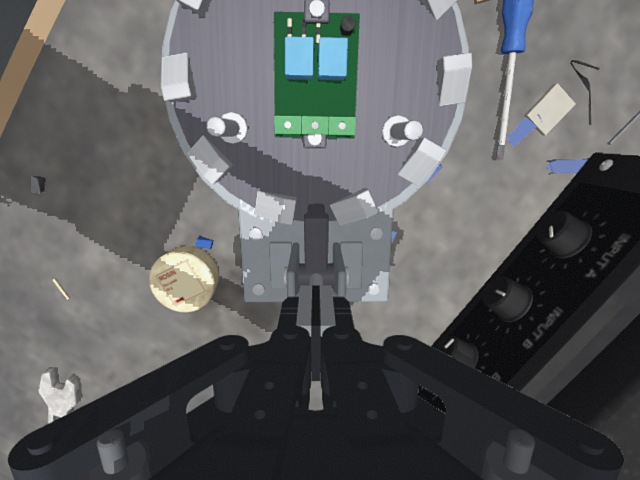

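Run:
```python
from h import *
a=env.capture('scene')[200:310,260:400,::-1];b=cv2.imread('pics/w2.png')[170:400,220:420]
s=env.sense();print(s['contact_force'],s['ft_torque'],s['tcp_pos'],s['tau'])
f=lambda x:cv2.resize(x,(560,int(560*x.shape[0]/x.shape[1])),interpolation=cv2.INTER_CUBIC)
a=f(a);print(a.shape)
cv2.imwrite('pics/s3.png',a)
print(env.mark_of('pawl_ball','scene'))
```

```text
[-8.82309955  1.35910418 26.38356686] [ 0.08569742  1.55213719 -0.10848009] [ 0.53911472 -0.10377649  0.10375297] [  0.2479139  -31.33354068 -25.03041387   0.78965396  -2.74177864
  -0.05727114]
(440, 560, 3)
[]
```

View pics/s3.png

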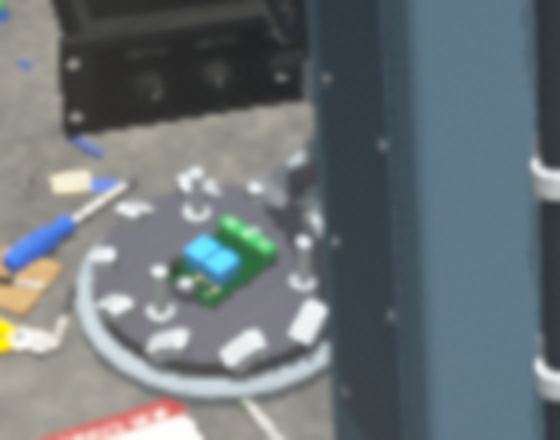

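>>> step_arm(travel=[[0,0,-0.02],[0,0,-0.04],[0,0,-0.06],[0,0,-0.06],[0,0,-0.06],[0,0,-0.06],[0,0,-0.06],[0,0,-0.06]], dr=[[0,0,0],[0,0,0],[0,0,0],[0,0,0],[0,0,0],[0,0,0],[0,0,0],[0,0,0]])

```text
t: 7.2
tcp_pos: [0.5371, -0.102, 0.1108]
tool_rot: [[-0.116, 0.993, -0.0], [0.993, 0.116, 0.0], [0.0, -0.0, -1.0]]
contact_force: [-0.3, 0.1, 0.9]
opening: 0.0
grasp_force: 0.0
```

>>> step_arm(travel=[[0,0,-0.1],[0,0,-0.3],[0,0,-0.5],[0,0,-0.7],[0,0,-0.7],[0,0,-0.7],[0,0,-0.7],[0,0,-0.7]], dr=[[0,0,0],[0,0,0],[0,0,0],[0,0,0],[0,0,0],[0,0,0],[0,0,0],[0,0,0]])

```text
t: 8.0
tcp_pos: [0.5363, -0.1017, 0.2492]
tool_rot: [[-0.116, 0.993, -0.003], [0.993, 0.116, 0.001], [0.002, -0.003, -1.0]]
contact_force: [0.3, -0.6, -1.3]
opening: 0.003
grasp_force: 0.0
```

```bash
python3 w.py w3
```

```text
8.0 [ 0.5363 -0.1017  0.2492] [-0.1155  0.9933  0.0017] 0.0026976504229505207
base []
wheel_face [(array([318., 104.]), 0.69, array([ 0.5249, -0.0002])), (array([320.,  28.]), 0.67, array([0.519 , 0.0679]))]
pawl_hinge [(array([321., 225.]), 0.67, array([ 0.5427, -0.1176])), (array([321., 186.]), 0.3, array([ 0.5378, -0.0779])), (array([320., 104.]), 0.22, array([ 0.5272, -0.0016]))]
pawl_ball [(array([318., 218.]), 0.69, array([ 0.5373, -0.0992]))]
pawl_nose [(array([322., 189.]), 0.93, array([ 0.5401, -0.0831]))]
pin1 [(array([321.,  27.]), 0.9, array([0.5214, 0.0584])), (array([264., 133.]), 0.86, array([ 0.4802, -0.0335])), (array([374., 136.]), 0.67, array([ 0.5792, -0.0249]))]
```

View pics/w3.png

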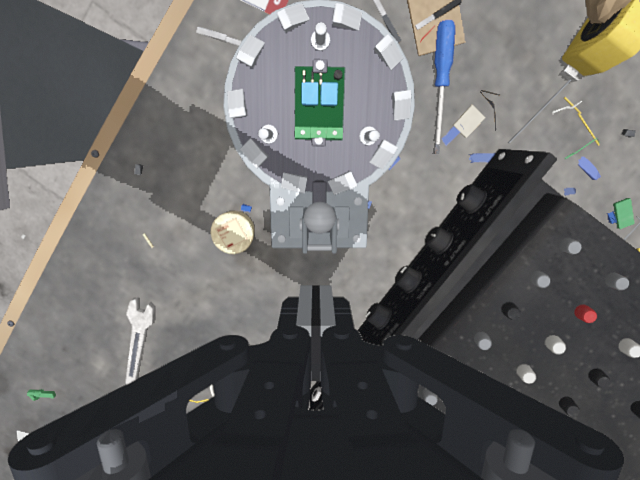

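Run:
```python
from h import *
m=env.camera_model('wrist');T=np.array(m['T_tool_cam']);K=np.array(m['mtx'])
def r(p,tcp):
    x=np.array([-.1165,.9932,0]);z=np.array([0,0,-1.]);A=np.c_[x,np.cross(z,x),z]
    d=cv2.undistortPoints(np.array([[p]],float),K,np.array([m['k1'],0,0,0]))[0,0]
    return A@T[:3,3]+tcp, A@T[:3,:3]@np.r_[d,1]
t1=[.5412,-.1013,.2499];t2=[.5391,-.1034,.1037]
for a,b in [((497,155),(605,165)),((467,197),(565,232)),((433,238),(510,290))]:
    o1,d1=r(a,t1);o2,d2=r(b,t2)
    s=np.linalg.lstsq(np.c_[d1,-d2],o2-o1,rcond=None)[0];print(o1+s[0]*d1,o2+s[1]*d2)
```

```text
[ 0.72510039 -0.02589984  0.01976838] [ 0.72512127 -0.02637042  0.01977332]
[ 0.69184509 -0.0711661   0.0449786 ] [ 0.69194165 -0.07069878  0.04496894]
[ 0.66699255 -0.11880003  0.04226811] [ 0.66910276 -0.11453859  0.0420215 ]
```

Run:
```python
import cv2
a=cv2.imread('pics/w2.png')[180:350,250:390];b=cv2.imread('pics/w1.png')[150:320,250:390]
cv2.imwrite('pics/d.png',cv2.hconcat([cv2.resize(x,(400,486),interpolation=cv2.INTER_CUBIC) for x in(cv2.convertScaleAbs(a,alpha=1.8,beta=20),cv2.convertScaleAbs(b,alpha=1.8,beta=20))]))
```

```text
(no output)
```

View pics/d.png

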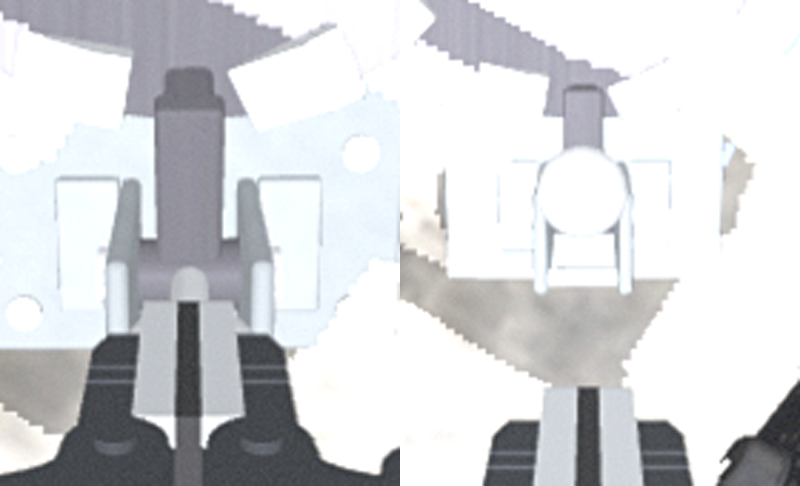

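>>> step_arm(travel=[[0.2,0.005,0],[0.2,0.005,0.1],[0.2,0.005,0.25],[0.2,0.005,0.4],[0.2,0.005,0.55],[0.2,0.005,0.65],[0.2,0.005,0.675],[0.2,0.005,0.675]], dr=[[0,0,0],[0,0,0],[0,0,0],[0,0,0],[0,0,0],[0,0,0],[0,0,0],[0,0,0]])

```text
t: 9.15
tcp_pos: [0.5332, -0.0621, 0.1156]
tool_rot: [[-0.116, 0.993, -0.001], [0.993, 0.116, 0.001], [0.001, -0.001, -1.0]]
contact_force: [0.0, 0.3, 0.8]
opening: -0.006
grasp_force: 0.0
```

>>> step_arm(travel=[[-0.03,0,0],[-0.055,0,0],[-0.08,0,0],[-0.1,0,0],[-0.12,0,0],[-0.14,0,0],[-0.16,0,0],[-0.18,0,0]], dr=[[0,0,0],[0,0,0],[0,0,0],[0,0,0],[0,0,0],[0,0,0],[0,0,0],[0,0,0]])

```text
t: 9.95
tcp_pos: [0.5378, -0.0983, 0.1161]
tool_rot: [[-0.116, 0.993, -0.0], [0.993, 0.116, 0.0], [0.0, -0.0, -1.0]]
contact_force: [0.4, 0.3, 0.2]
opening: -0.002
grasp_force: 0.0
```

```bash
python3 w.py w4
```

```text
9.95 [ 0.5378 -0.0983  0.1161] [-0.1156  0.9933  0.0001] -0.0019106768463786864
base [(array([319.,  95.]), 0.9, array([0.5271, 0.0009]))]
wheel_face [(array([317.,  93.]), 0.63, array([ 0.5253, -0.0011]))]
pawl_hinge []
pawl_ball [(array([315., 278.]), 0.66, array([ 0.5355, -0.0967]))]
pawl_nose [(array([320., 216.]), 0.55, array([ 0.5365, -0.0784]))]
pin1 [(array([221., 137.]), 0.93, array([ 0.4767, -0.0334])), (array([410., 136.]), 0.79, array([ 0.5785, -0.0208]))]
```

>>> step_arm(travel=[[-0.015,0,0],[-0.03,0,0],[-0.045,0,0],[-0.06,0,0],[-0.07,0,0],[-0.08,0,0],[-0.08,0,0],[-0.08,0,0]], dr=[[0,0,0],[0,0,0],[0,0,0],[0,0,0],[0,0,0],[0,0,0],[0,0,0],[0,0,0]])

```text
t: 11.1
tcp_pos: [0.5396, -0.1139, 0.1161]
tool_rot: [[-0.115, 0.993, -0.0], [0.993, 0.115, 0.0], [0.0, -0.0, -1.0]]
contact_force: [0.3, -0.1, -0.6]
opening: -0.003
grasp_force: 0.0
```

```bash
python3 w.py w5; python3 -c "
import cv2
c=[cv2.convertScaleAbs(cv2.resize(cv2.imread(f'pics/{n}.png')[170:330,250:390],(400,457),interpolation=cv2.INTER_CUBIC),alpha=1.5,beta=10) for n in ('w4','w5')]
cv2.imwrite('pics/e.png',cv2.hconcat(c))"
```

```text
11.1 [ 0.5396 -0.1139  0.1161] [-0.1155  0.9933  0.0001] -0.003058471743221627
base [(array([318.,  72.]), 0.94, array([0.5264, 0.0003]))]
wheel_face [(array([316.,  62.]), 0.74, array([0.5247, 0.0014]))]
pawl_hinge []
pawl_ball [(array([319., 254.]), 0.79, array([ 0.5376, -0.0991]))]
pawl_nose [(array([319., 194.]), 0.79, array([ 0.536, -0.08 ]))]
pin1 [(array([220., 105.]), 0.9, array([ 0.4772, -0.0329])), (array([320.,  66.]), 0.16, array([ 0.5274, -0.0081]))]
```

View pics/e.png

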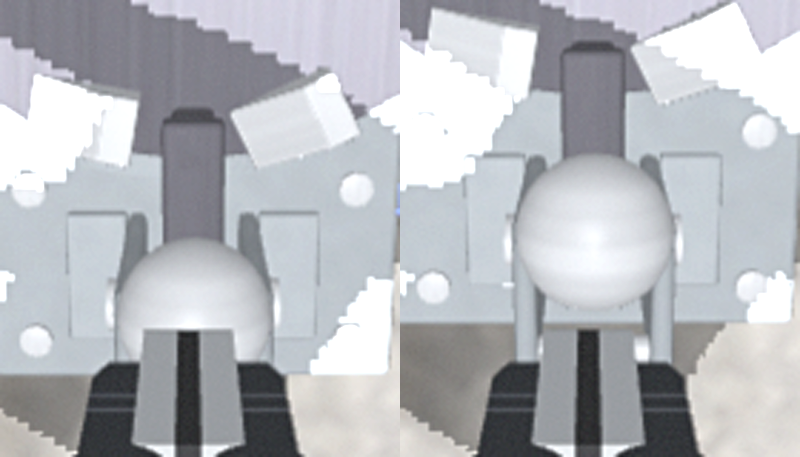

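>>> step_arm(travel=[[0,0,-0.06],[0.15,0,-0.06],[0.265,-0.005,-0.06],[0.265,-0.005,-0.06],[0.265,-0.005,0.04],[0.265,-0.005,0.12],[0.265,-0.005,0.18],[0.265,-0.005,0.18]], dr=[[0,0,0],[0,0,0],[0,0,0],[0,0,0],[0,0,0],[0,0,0],[0,0,0],[0,0,0]])

```text
t: 12.25
tcp_pos: [0.5315, -0.0615, 0.0787]
tool_rot: [[-0.115, 0.993, -0.003], [0.993, 0.115, 0.001], [0.001, -0.003, -1.0]]
contact_force: [-1.2, -0.4, 0.5]
opening: -0.002
grasp_force: 0.0
```

>>> step_arm(travel=[[-0.03,0,0],[-0.055,0,0],[-0.08,0,0],[-0.1,0,0],[-0.11,0,0],[-0.12,0,0],[-0.13,0,0],[-0.13,0,0]], dr=[[0,0,0],[0,0,0],[0,0,0],[0,0,0],[0,0,0],[0,0,0],[0,0,0],[0,0,0]])

```text
t: 13.05
tcp_pos: [0.5355, -0.0874, 0.08]
tool_rot: [[-0.115, 0.993, -0.0], [0.993, 0.115, -0.0], [-0.0, -0.0, -1.0]]
contact_force: [0.1, 0.1, -0.8]
opening: 0.003
grasp_force: 0.1
```

```bash
python3 w.py w6
```

```text
13.05 [ 0.5355 -0.0874  0.08  ] [-0.1155  0.9933 -0.    ] 0.0029708413237748725
base [(array([321., 107.]), 0.89, array([0.5266, 0.0014]))]
wheel_face [(array([527.,  84.]), 0.67, array([0.6351, 0.025 ])), (array([319., 105.]), 0.56, array([0.5253, 0.0002]))]
pawl_hinge []
pawl_ball [(array([318., 369.]), 0.97, array([ 0.5378, -0.1136]))]
pawl_nose []
pin1 [(array([428., 163.]), 0.96, array([ 0.5771, -0.0218])), (array([204., 165.]), 0.85, array([ 0.4766, -0.0345]))]
```

>>> step_arm(travel=[[-0.01,0,0],[-0.025,0,0],[-0.04,0,0],[-0.05,0,0],[-0.06,0,0],[-0.07,0,0],[-0.08,0,0],[-0.085,0,0]], dr=[[0,0,0],[0,0,0],[0,0,0],[0,0,0],[0,0,0],[0,0,0],[0,0,0],[0,0,0]])

```text
t: 14.2
tcp_pos: [0.5375, -0.1043, 0.0801]
tool_rot: [[-0.115, 0.993, 0.0], [0.993, 0.115, -0.0], [-0.0, 0.0, -1.0]]
contact_force: [-0.9, 0.2, -0.9]
opening: -0.0
grasp_force: 0.0
```

```bash
python3 w.py w7
```

```text
14.2 [ 0.5375 -0.1043  0.0801] [-0.1155  0.9933 -0.    ] -0.00016737380921949852
base [(array([319.,  79.]), 0.94, array([0.5258, 0.0001]))]
wheel_face [(array([319.,  68.]), 0.81, array([0.525 , 0.0016]))]
pawl_hinge [(array([322., 291.]), 0.78, array([ 0.5407, -0.1165]))]
pawl_ball [(array([323., 241.]), 0.32, array([ 0.5347, -0.0722]))]
pawl_nose [(array([319., 240.]), 0.77, array([ 0.5363, -0.0911]))]
pin1 [(array([204., 122.]), 0.95, array([ 0.478 , -0.0325])), (array([435., 124.]), 0.63, array([ 0.5789, -0.0217]))]
```

>>> step_arm(travel=[[0.03,0,0],[0.05,0,-0.05],[0.05,0,-0.25],[0.05,0,-0.48],[0.05,0,-0.7],[0.05,0,-0.8],[0.05,0,-0.85],[0.05,0,-0.85]], dr=[[0,0,0],[0,0,0],[0,0,0],[0,0,0],[0,0,0],[0,0,0],[0,0,0],[0,0,0]])

```text
t: 15.35
tcp_pos: [0.5369, -0.0941, 0.2517]
tool_rot: [[-0.116, 0.993, 0.003], [0.993, 0.116, -0.001], [-0.001, 0.002, -1.0]]
contact_force: [-0.1, -0.3, -0.9]
opening: -0.003
grasp_force: 0.0
```

```bash
python3 w.py w8
python3 - <<'E'
from h import *
p=env.mark_of('pawl_ball','wrist')[0]['position'];print(atz('wrist',p,.095))
E
```

```text
15.35 [ 0.5369 -0.0941  0.2517] [-0.1159  0.9933 -0.0013] -0.0026811641076803882
base [(array([317., 114.]), 0.78, array([0.5242, 0.0003])), (array([434.,  98.]), 0.22, array([0.6458, 0.0314]))]
wheel_face [(array([316., 111.]), 0.74, array([0.5219, 0.0012]))]
pawl_hinge [(array([318., 231.]), 0.56, array([ 0.538 , -0.1153]))]
pawl_ball [(array([317., 274.]), 0.65, array([ 0.5397, -0.1419])), (array([134., 346.]), 0.62, array([ 0.3699, -0.2394]))]
pawl_nose [(array([317., 200.]), 0.79, array([ 0.5343, -0.0869])), (array([317., 271.]), 0.66, array([ 0.5436, -0.1655]))]
pin1 [(array([316.,  37.]), 0.91, array([0.5166, 0.0579])), (array([371., 141.]), 0.69, array([ 0.5757, -0.021 ]))]
[ 0.54064125 -0.14457383  0.095     ]
```

>>> step_arm(travel=[[0.15,0.02,0],[0.3,0.05,0],[0.45,0.08,0.05],[0.6,0.1,0.1],[0.74,0.13,0.15],[0.74,0.13,0.2],[0.74,0.13,0.25],[0.74,0.13,0.25]], dr=[[0,0,0.095],[0,0,0.19],[0,0,0.285],[0,0,0.38],[0,0,0.475],[0,0,0.57],[0,0,0.665],[0,0,0.76]])

```text
t: 16.55
tcp_pos: [0.5438, 0.0564, 0.1979]
tool_rot: [[0.884, 0.468, -0.004], [0.468, -0.884, 0.0], [-0.003, -0.002, -1.0]]
contact_force: [-0.2, 0.6, 0.5]
opening: -0.003
grasp_force: 0.0
```

>>> step_arm(travel=[[0,0,0.1],[0,0,0.2],[0,0,0.3],[0,0,0.4],[0,0,0.45],[0,0,0.5],[0,0,0.5],[0,0,0.5]], dr=[[0,0,0.09],[0,0,0.18],[0,0,0.245],[0,0,0.245],[0,0,0.245],[0,0,0.245],[0,0,0.245],[0,0,0.245]])

```text
t: 17.35
tcp_pos: [0.5454, 0.0558, 0.1005]
tool_rot: [[0.994, 0.108, 0.001], [0.108, -0.994, -0.0], [0.001, 0.0, -1.0]]
contact_force: [-0.1, 0.8, 0.7]
opening: -0.001
grasp_force: 0.0
```

```bash
python3 w.py w9
```

```text
17.35 [0.5454 0.0558 0.1005] [0.9942 0.1079 0.0005] -0.0010867866459112023
base [(array([385., 264.]), 0.83, array([0.5273, 0.0007]))]
wheel_face [(array([397., 281.]), 0.94, array([ 0.5266, -0.002 ])), (array([387., 268.]), 0.37, array([0.5351, 0.0059]))]
pawl_hinge [(array([583., 290.]), 0.74, array([ 0.5397, -0.1195]))]
pawl_ball []
pawl_nose [(array([549., 304.]), 0.65, array([ 0.5211, -0.1111])), (array([468., 222.]), 0.2, array([ 0.5724, -0.0397]))]
pin1 [(array([469., 221.]), 0.63, array([ 0.5801, -0.0229]))]
```

>>> step_arm(travel=[[0,0,0.06],[0,0,0.12],[0,0,0.17],[0,0,0.21],[0,0,0.24],[0,0,0.267],[0,0,0.267],[0,0,0.267]], dr=[[0,0,0],[0,0,0],[0,0,0],[0,0,0],[0,0,0],[0,0,0],[0,0,0],[0,0,0]])

```text
t: 18.5
tcp_pos: [0.5452, 0.0559, 0.0468]
tool_rot: [[0.994, 0.108, 0.0], [0.108, -0.994, -0.0], [0.0, 0.0, -1.0]]
contact_force: [0.2, 0.1, 0.5]
opening: -0.0
grasp_force: 0.0
```

>>> step_arm(travel=[[-0.019,-0.008,0],[-0.038,-0.015,0],[-0.058,-0.021,0],[-0.078,-0.025,0],[-0.098,-0.028,0],[-0.1185,-0.03,0],[-0.139,-0.03,0],[-0.1595,-0.028,0]], dr=[[0,0,-0.0444],[0,0,-0.0889],[0,0,-0.1333],[0,0,-0.1778],[0,0,-0.2222],[0,0,-0.2667],[0,0,-0.3111],[0,0,-0.3556]])

```text
t: 19.3
tcp_pos: [0.5143, 0.058, 0.0478]
tool_rot: [[0.784, 0.62, 0.004], [0.62, -0.784, -0.0], [0.003, 0.002, -1.0]]
contact_force: [3.7, 0.9, -1.3]
opening: -0.006
grasp_force: 1.4
```

```bash
cat > pins.py <<'E'
from h import *
np.set_printoptions(precision=4,suppress=True)
c=np.array([.5257,.0003])
for x in env.capture('wrist') is not None and env.mark_of('pin1','wrist'):
    q=atz('wrist',x['position'],.07)[:2]-c
    print(round(x['p'],2),np.round(x['position']),'r',round(np.hypot(*q),4),'ang',np.degrees(np.arctan2(q[1],q[0])))
E
python3 pins.py
```

```text
0.57 [540. 271.] r 0.0572 ang -0.832904558721195
```

>>> step_arm(travel=[[-0.014,-0.006,0],[-0.028,-0.012,0],[-0.043,-0.017,0],[-0.053,-0.02,0],[-0.063,-0.022,0],[-0.063,-0.022,0],[-0.063,-0.022,0],[-0.063,-0.022,0]], dr=[[0,0,-0.0333],[0,0,-0.0667],[0,0,-0.1],[0,0,-0.1222],[0,0,-0.1444],[0,0,-0.1444],[0,0,-0.1444],[0,0,-0.1444]])

```text
t: 20.2
tcp_pos: [0.5008, 0.0537, 0.0471]
tool_rot: [[0.628, 0.778, 0.001], [0.778, -0.628, 0.0], [0.001, 0.001, -1.0]]
contact_force: [2.1, 1.5, 1.3]
opening: -0.003
grasp_force: 1.2
```

```bash
python3 pins.py
```

```text
0.97 [543. 267.] r 0.0587 ang 13.464273482911512
```

>>> step_arm(travel=[[0.03,0,0],[0.05,0,0],[0.05,0,-0.1],[0.05,0,-0.3],[0.05,0,-0.55],[0.05,0,-0.8],[0.05,0,-1],[0.05,0,-1]], dr=[[0,0,0],[0,0,0],[0,0,0],[0,0,0],[0,0,0],[0,0,0],[0,0,0],[0,0,0]])

```text
t: 21.1
tcp_pos: [0.5098, 0.0613, 0.2533]
tool_rot: [[0.627, 0.779, 0.011], [0.779, -0.627, -0.001], [0.006, 0.009, -1.0]]
contact_force: [0.2, 0.3, 0.5]
opening: 0.001
grasp_force: 0.0
```

>>> step_arm(travel=[[-0.09,0.1,0],[-0.18,0.2,0],[-0.27,0.31,0],[-0.36,0.42,0],[-0.45,0.52,0],[-0.53,0.62,0],[-0.53,0.62,0],[-0.53,0.62,0]], dr=[[0,0,-0.09],[0,0,-0.18],[0,0,-0.27],[0,0,-0.36],[0,0,-0.45],[0,0,-0.506],[0,0,-0.506],[0,0,-0.506]])

```text
t: 21.9
tcp_pos: [0.536, -0.0987, 0.2454]
tool_rot: [[-0.115, 0.993, -0.002], [0.993, 0.115, 0.001], [0.002, -0.002, -1.0]]
contact_force: [0.3, 0.3, 0.3]
opening: -0.003
grasp_force: 0.0
```

```bash
python3 w.py w10; python3 pins.py
```

```text
21.9 [ 0.536  -0.0987  0.2454] [-0.1146  0.9934  0.0015] -0.002946520348862858
base [(array([320., 108.]), 0.69, array([0.5272, 0.0028])), (array([386.,  95.]), 0.16, array([0.5942, 0.0234]))]
wheel_face [(array([316., 106.]), 0.79, array([0.523 , 0.0015]))]
pawl_hinge [(array([319., 227.]), 0.88, array([ 0.5398, -0.1151]))]
pawl_ball [(array([314., 272.]), 0.83, array([ 0.5387, -0.1441]))]
pawl_nose []
pin1 [(array([386.,  94.]), 0.82, array([0.5833, 0.0156])), (array([281.,  46.]), 0.64, array([0.4883, 0.0422])), (array([291., 166.]), 0.64, array([ 0.5069, -0.0564]))]
0.9 [382.  97.] r 0.0558 ang 12.303317624924087
0.81 [291. 168.] r 0.0615 ang -107.68737020491014
0.6 [280.  48.] r 0.0556 ang 132.92762928120717
```

View pics/w10.png

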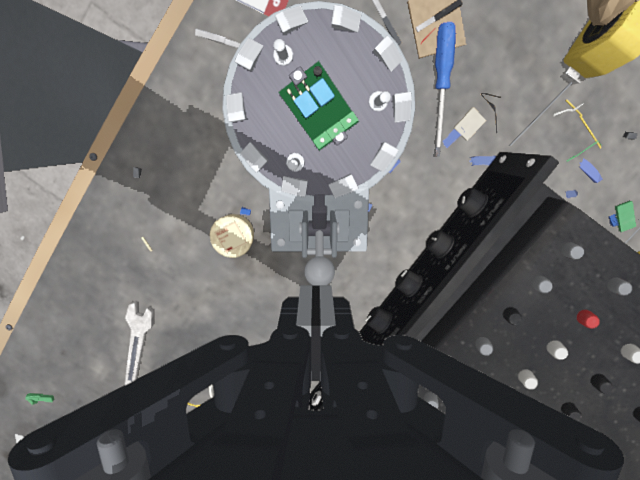

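>>> step_arm(travel=[[-0.21,0,0],[-0.413,0,0.02],[-0.413,0,0.2],[-0.413,0,0.4],[-0.413,0,0.6],[-0.413,0,0.75],[-0.413,0,0.84],[-0.413,0,0.857]], dr=[[0,0,0],[0,0,0],[0,0,0],[0,0,0],[0,0,0],[0,0,0],[0,0,0],[0,0,0]])

```text
t: 23.15
tcp_pos: [0.5444, -0.1798, 0.0725]
tool_rot: [[-0.117, 0.993, -0.005], [0.993, 0.117, 0.003], [0.003, -0.004, -1.0]]
contact_force: [-0.5, -0.1, 0.2]
opening: 0.001
grasp_force: 0.0
```

>>> step_arm(travel=[[0.03,0,0],[0.06,0,0],[0.085,0,0],[0.11,0,0],[0.13,0,0],[0.145,0,0],[0.16,0,0],[0.16,0,0]], dr=[[0,0,0],[0,0,0],[0,0,0],[0,0,0],[0,0,0],[0,0,0],[0,0,0],[0,0,0]])

```text
t: 23.95
tcp_pos: [0.5422, -0.1486, 0.0751]
tool_rot: [[-0.118, 0.993, -0.0], [0.993, 0.118, 0.0], [0.0, -0.0, -1.0]]
contact_force: [-0.0, -0.0, 0.4]
opening: -0.006
grasp_force: 0.0
```

```bash
python3 w.py w11
```

```text
23.95 [ 0.5422 -0.1486  0.0751] [-0.1175  0.9931  0.0005] -0.005664797331508341
base []
wheel_face []
pawl_hinge [(array([322., 212.]), 0.8, array([ 0.5397, -0.1158]))]
pawl_ball [(array([320., 260.]), 0.84, array([ 0.5391, -0.1238]))]
pawl_nose [(array([323., 134.]), 0.65, array([ 0.536 , -0.0768])), (array([172., 224.]), 0.29, array([ 0.4564, -0.1355]))]
pin1 [(array([261.,  73.]), 0.61, array([ 0.5067, -0.056 ]))]
```

>>> step_arm(travel=[[0.01,0,0],[0.02,0,0],[0.03,0,0],[0.04,0,0],[0.05,0,0],[0.055,0,0],[0.055,0,0],[0.055,0,0]], dr=[[0,0,0],[0,0,0],[0,0,0],[0,0,0],[0,0,0],[0,0,0],[0,0,0],[0,0,0]])

```text
t: 25.1
tcp_pos: [0.5412, -0.1382, 0.0753]
tool_rot: [[-0.117, 0.993, 0.0], [0.993, 0.117, -0.0], [-0.0, 0.0, -1.0]]
contact_force: [-1.0, 0.7, -0.7]
opening: -0.001
grasp_force: 0.0
```

>>> step_arm(travel=[[-0.04,0,0],[-0.1,0,0],[-0.15,0,-0.1],[-0.15,0,-0.3],[-0.15,0,-0.5],[-0.15,0,-0.7],[0,0,-0.85],[0.2,0,-0.87]], dr=[[0,0,0],[0,0,0],[0,0,0],[0,0,0],[0,0,0],[0,0,0],[0,0,0],[0,0,0]])

```text
t: 25.9
tcp_pos: [0.5391, -0.1013, 0.2546]
tool_rot: [[-0.113, 0.994, 0.008], [0.994, 0.113, -0.004], [-0.005, 0.008, -1.0]]
contact_force: [2.0, 0.6, -0.2]
opening: 0.003
grasp_force: 0.0
```

>>> step_arm(travel=[[0,0,0],[0,0,0],[0,0,0],[0,0,0],[0,0,0],[0,0,0],[0,0,0],[0,0,0]], dr=[[0,0,0],[0,0,0],[0,0,0],[0,0,0],[0,0,0],[0,0,0],[0,0,0],[0,0,0]])

```text
t: 26.7
tcp_pos: [0.5365, -0.0986, 0.2492]
tool_rot: [[-0.117, 0.993, -0.0], [0.993, 0.117, 0.0], [0.0, -0.0, -1.0]]
contact_force: [-0.7, -0.8, -0.4]
opening: -0.001
grasp_force: 0.0
```

```bash
python3 w.py w12; python3 pins.py
```

```text
26.7 [ 0.5365 -0.0986  0.2492] [-0.117   0.9931  0.0001] -0.0009401245794870595
base [(array([320., 109.]), 0.78, array([0.5283, 0.0007]))]
wheel_face [(array([320., 106.]), 0.89, array([0.5271, 0.0018]))]
pawl_hinge [(array([319., 228.]), 0.77, array([ 0.5407, -0.1171]))]
pawl_ball [(array([318., 221.]), 0.57, array([ 0.5371, -0.0979]))]
pawl_nose [(array([318., 191.]), 0.92, array([ 0.5355, -0.0823]))]
pin1 [(array([281.,  48.]), 0.96, array([0.4885, 0.0411])), (array([292., 166.]), 0.68, array([ 0.5077, -0.0563])), (array([385.,  95.]), 0.65, array([0.5828, 0.0147]))]
0.77 [276.  49.] r 0.0574 ang 135.63899571281632
0.72 [386.  94.] r 0.0594 ang 14.377712132074294
0.56 [291. 163.] r 0.0576 ang -109.49074097492321
```

```bash
python3 -c "
from plant import env
print(env.job_done())"
```

```text
the job is handed in; nothing more can be done
None
```

I handed the job in at about 27 s. In the last camera check the pawl was down in the next gap, the wheel was turned back about 36–38 degrees (one notch) and the gripper was clear. On my first, failed push the fingertip pressed on the pawl and the wrist read about 30 N (the limit is 40 N). The judge's verdict was not shown.

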